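Make up two craft kits

TASK

Make up two craft kits from the loose stock. In the two-compartment tray put the long plaque in the large compartment and the glue pot in the narrow one; in the three-compartment tray put the metal tin in the largest compartment, the flower-shaped plaque in the middle-sized one and the wooden stamp in the smallest. Everything must rest flat on the floor of its compartment, right way up, and the square plaque stays where it is.

Things in the scene. Friction and masses are not known exactly. Their poses are not given: they have to be found in the camera images.
- tray_two: Tray with TWO compartments, white plastic, fixed to the table; walls 4 mm thick, rim 18 mm high, floor 4 mm thick. Origin: centre of its underside, y along its long side, z up. Outside 120 mm (x) by 160 mm (y). Compartments: inside 112 mm in x, centred on x = 0; the large one 94 mm in y, centred at y = -29 mm; the narrow one 54 mm in y, centred at y = +49 mm.
- tray_three: Tray with THREE compartments, white plastic, fixed to the table; walls 4 mm thick, rim 18 mm high, floor 4 mm thick. Origin: centre of its underside, y along its long side, z up. Outside 120 mm (x) by 216 mm (y). Compartments: inside 112 mm in x, centred on x = 0; largest 88 mm in y, centred at y = -60 mm; middle-sized 66 mm, at y = +21 mm; smallest 46 mm, at y = +81 mm.
- long_plaque: Long dark brown clay plaque with a round lobe at each end and a small white disc on top. 76 mm long along its y, 36 mm wide along its x, 14 mm thick; about 50 g. Origin: centre of the underside, z up; starts right way up on the table, any yaw. 
- flower_plaque: Flower-shaped dark brown clay plaque with six round lobes and a small white disc on top. 46 mm across its x (flats of two lobes each side), 50 mm across its y, 14 mm thick; about 40 g. Origin: centre of the underside, z up; starts right way up on the table, any yaw. 
- square_plaque: Square dark brown clay plaque with a small white disc on top, 44 by 44 mm, 14 mm thick, loose. It belongs to no kit and must stay where it is. Origin: centre of the underside, z up; starts right way up on the table, any yaw. 
- glue_pot: Small round white pot of glue with a ribbed screw lid, standing upright: 38 mm diameter, 50 mm high; about 60 g. Origin: centre of the underside, z up; starts right way up on the table, any yaw. 
- tin: Flat rectangular bare-metal tin with a closed lid that does not open: 70 mm long along its y, 40 mm wide along its x, 20 mm high; about 90 g. Origin: centre of the underside, z up; starts right way up on the table, any yaw. 
- stamp: Wooden hand stamp standing on its rubber face: square base 30 by 30 mm (sides along x and y), 16 mm high, a thin neck 14 mm high, then an upright round wooden handle, 24 mm diameter, from 30 to 58 mm height; 58 mm high in all; about 40 g. Origin: centre of the underside, z up; starts right way up on the table, any yaw. 
There are look-alikes about, which are no part of the job. Leave any orange or yellow look-alike of the tray_three alone.

How it is judged:
By the outcome, as a careful person would: the job done as asked, in the order asked, and still so for the second after the job is handed in, with the robot touching nothing.
It also fails if it takes over 122 s, if anything falls off the work surface, if the arm or the gripper's body presses on something with over 40 N, if the wrist force passes 120 N, or if a joint passes its speed limit or range.

ROBOT

A 7-joint arm with a two-finger parallel gripper is mounted at the origin on the work surface. World frame = base frame: x ahead of the robot, y to its left, z up, the work surface at z = 0. Lengths are in mm, angles in rad, forces in N, time in s.
With the tool pointing down it reaches from about 400 to 875 mm from the base axis. Payload 4.4 kg.
Tool frame: the origin (TCP) lies at the very end of the fingers, on their centre line; the grasp point (between the pads) lies 19 mm behind it; z points along the fingers, y is the line along which they close (so a half turn about z gives the same grasp; the last joint's range is limited). The gripper opens to 85 mm and grips with 20 to 120 N. Pads are 22 mm wide; open, the fingers measure 114 mm over their backs; the gripper's body (76 mm by 85 mm) begins 54 mm behind the grasp point. The pads swing forward as they close: fully open they stand 13 mm farther back than shut.
Start: joints at [-1.244, 0.628, 0.038, 1.517, -0.027, 0.996, -0.02], TCP at [248.783, 600.521, 231.313] pointing down, gripper open.
Joint ranges: [-3.06, 3.06], [-0.37, 2.12], [-1.25, 1.32], [0.18, 2.47], [-1.1, 4.24], [0.23, 1.98], [-2.94, 2.94]. Speed limits (rad/s): [2.57, 2.57, 3.14, 3.14, 3.14, 3.14, 3.14].

INTERFACE

Orientations are given as [roll, pitch, yaw] about the fixed x, y, z axes, in that order (R = Rz(yaw) Ry(pitch) Rx(roll)).
In Python, from cell import ctrl gives the robot as it stands.
- The arm moves only by the tool jog_arm, never from a script. Its argument "plan" is a list of rows, each an object of numbers: "tx", "ty", "tz": the shift along the tool's x, y, z as a fraction of full scale; "wx", "wy", "wz": the turn, a rotation vector about the tool's x, y, z as a fraction of full scale; "claw": the closure, from 0 (fully open) to 1 (shut). In form: [{"tx": .., "ty": .., "tz": .., "wx": .., "wy": .., "wz": .., "claw": ..}, ...]. A call has 1 to 12 rows; each row is the pose to reach, as a shift and turn from the pose commanded when the call began, along the tool's axes at that moment; what a row does not reach only later rows make up. Full scale, the value 1, is 300 mm for a shift and 90 degrees for a turn. A row lasts 1/10 s, in which the tool goes at most 50 mm and 8.59 degrees, less where a joint would pass 70% of its speed; a pose out of reach is approached as far as the arm can. A call with a number of a shift or a turn outside -1 to 1 is refused whole. A call with a gripper value outside its range is refused whole. The fingers move at their own pace and stop on an object; the grip force is fixed at half the most. Time passes only in rows, so rows that repeat a pose let the fingers close. It gives the time, the measured TCP pose, the force, the opening and the grip force at its end, in the units of the state.
- ctrl.read_state(): the state, without advancing time (a new reading comes with each control period).
- ctrl.get_image(name): name is "scene" or "top"; returns a dict with "img" (420x560x3 uint8, red, green, blue), "depth" (420x560 float32, mm along the optical axis (not along the pixel's ray), 0 where there is no reading), "fx", "fy", "cx", "cy" (pixels), "position" and "orientation" of the camera in the world. Camera axes: x right, y down, z forward; pixel columns grow to the right and rows downward; lengths in mm; the calibration is good to about 2 mm. A picture is of the moment at which its call begins.
- ctrl.finish_job(): hands the job in; it is judged then, once.
Trained networks look in a picture, given as the dict that the camera call returned (one of the last four; its "shot" number tells which), for a name from the list of things; names that differ only in an ending like _2 or _b are one class to them, and where a whole thing is asked for, a point or a joint stands for the part that bears it (a point fixed in the world has none). Each returns a list of dicts, best first, with "score" (0 to 1); they miss things now and then, are a little off and sometimes report something else, mostly with a low value. They report only what shows in the picture. A call takes as long as a camera call. They do not tell look-alikes from the thing itself.
- ctrl.trace(picture, thing): "pixels" (420x560 bool, what is visible of it) and "extent" ([centre column, centre row, width, height] in pixels, round what is visible of it).
The state is a dict: "clock": time; "qpos": joint angles; "qd": joint speeds; "tau": joint torques, N m; "eef_pos": TCP position; "tool_rot": TCP orientation; "force": force on the tool from outside, world axes, zero at the start; "torque": the same for the moment, N m; "width": finger opening in mm; "gripper_force": force on a finger pad.
Only numpy, scipy, OpenCV 4.12 (cv2) and the standard library are available. Lean on these libraries where they do the work, as an engineer would, in place of code of your own. Each camera call takes 0.05 s, during which the arm holds its last target. There are 200 camera calls.

## Working session

There is one attempt and no reset: what is moved stays moved. The work goes in short steps, Python scripts to look and compute and a tool call to move; the robot and the scene stay as the last step left them, time stands still between calls to the robot, and variables do not carry over. Pictures are saved under pics/ and viewed, at most 14 in all, crops included, and the job is handed in when it is done.

Besides the shell and the picture viewer there is one more tool, called after "Request:" by a JSON object that holds its "api" and its "payload". jog_arm: Moves the arm, as the interface text tells. Shift numbers are shares of 300 mm and turn numbers shares of 90 degrees, none past 1 either way. Its arguments: {"type":"object","properties":{"plan":{"type":"array"}},"required":["plan"]}

```bash
ls; mkdir -p pics; python3 - <<'E'
from cell import ctrl
import cv2,pickle
s=ctrl.read_state();print({k:s[k] for k in('clock','eef_pos','tool_rot','width')})
for n in('top','scene'):
    p=ctrl.get_image(n);pickle.dump(p,open(f'pics/{n}0.pkl','wb'))
    print(n,p['position'],p['orientation'],p['fx'],p['cx'],p['cy'])
    cv2.imwrite(f'pics/{n}0.png',cv2.resize(p['img'][:,:,::-1],(784,588)))
E
```

```text
pics
{'clock': 0.0, 'eef_pos': array([248.50365445, 599.93455572, 230.38456544]), 'tool_rot': array([-3.13967785e+00,  5.94926532e-06,  2.74886208e+00]), 'width': 85.12908203012603}
top [ 234.73000142    6.96757745 1021.15859579] [-2.91646528 -0.00660508 -1.58989625] 396.10532829215185 275.6900707613263 210.1095605541992
scene [ 849.45237221 -320.31146999  864.26049472] [-2.59707384 -0.01377234  0.91836943] 439.48126904533717 281.719919249826 210.84406695046997
```

View pics/top0.png

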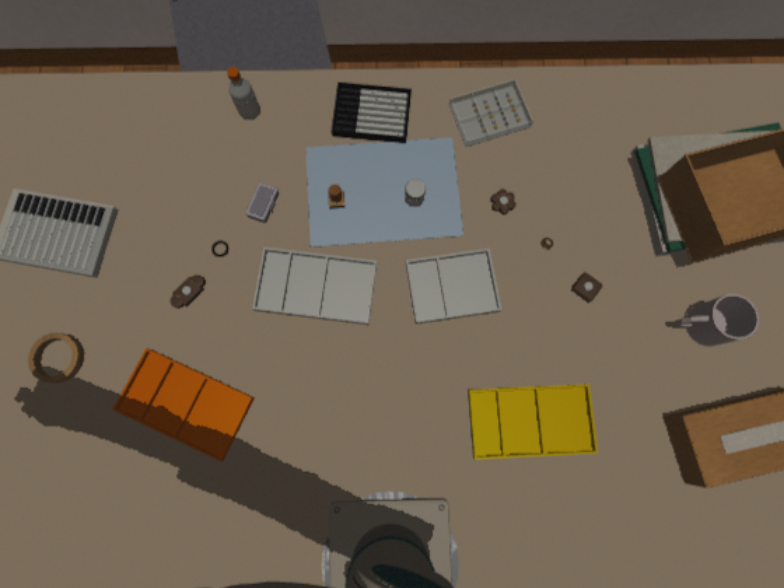

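View pics/scene0.png

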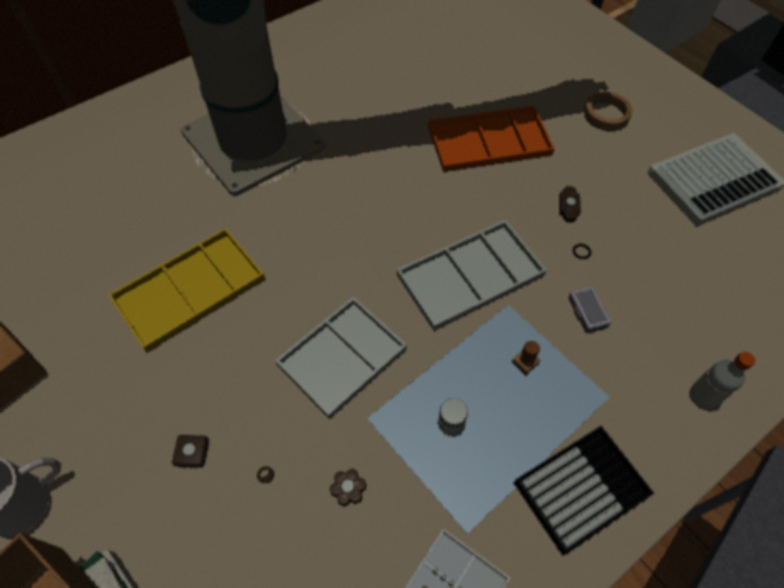

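The top view shows the white tray_three at (315,286) and tray_two at (452,286). The orange tray (185,405) and yellow tray (532,422) are look-alikes to leave alone.

Candidates in top-view pixels:
- **Long plaque:** (188,291). The rings at (220,248) and (547,243) are clutter.
- **Flower plaque:** (503,201). **Square plaque:** (587,287), which stays put.
- **Pot:** (415,190). The bottle at (243,95) is not it.
- **Tin:** (262,202). The pen and parts boxes are not it.
- **Stamp:** (336,196).

The scene view agrees with this.

```bash
cat > h.py <<'E'
import numpy as np,cv2
from scipy.spatial.transform import Rotation as R
from scipy.optimize import minimize
from cell import ctrl
def rect(w,l): return np.array([[-w,-l],[w,-l],[w,l],[-w,l]])/2.
t=np.linspace(0,2*np.pi,40,endpoint=False);C=np.c_[np.cos(t),np.sin(t)]
flower=np.vstack([14.9*np.array([np.cos(a),np.sin(a)])+10.1*C for a in np.radians([30,90,150,210,270,330])])
longp=np.vstack([18*C*[1,1],[0,26]+12*C,[0,-26]+12*C])
def pr(o,z0,z1): return np.vstack([np.c_[o,np.full(len(o),z)] for z in(z0,z1)])
M={'tray_two':[pr(rect(120,160),0,18)],'tray_three':[pr(rect(120,216),0,18)],'long_plaque':[pr(longp,0,14)],
'flower_plaque':[pr(14.9*np.array([np.cos(a),np.sin(a)])+10.1*C,0,14) for a in np.radians([30,90,150,210,270,330])]+[pr(15*C,0,14)],
'square_plaque':[pr(rect(44,44),0,14)],'glue_pot':[pr(19*C,0,50)],'tin':[pr(rect(40,70),0,20)],
'stamp':[pr(rect(30,30),0,16),pr(5*C,16,30),pr(12*C,30,58)]}
def proj(p,P):
    q=R.from_euler('xyz',p['orientation']).inv().apply(P-p['position'])
    return np.c_[p['fx']*q[:,0]/q[:,2]+p['cx'],p['fy']*q[:,1]/q[:,2]+p['cy']]
def world(p,u,v,z):
    d=R.from_euler('xyz',p['orientation']).apply([(u-p['cx'])/p['fx'],(v-p['cy'])/p['fy'],1.])
    return p['position']+d*(z-p['position'][2])/d[2]
S=4
def draw(p,n,x,off,sh):
    m=np.zeros(sh,np.uint8);c,s=np.cos(x[2]),np.sin(x[2])
    for P in M[n]:
        W=np.c_[P[:,:2]@np.array([[c,s],[-s,c]])+x[:2],P[:,2]+(x[3] if len(x)>3 else 0)]
        uv=((proj(p,W)-off+.5)*S-.5)
        cv2.fillConvexPoly(m,cv2.convexHull(np.round(uv*16).astype(np.int32)),1,shift=4)
    return m
def fit(n,views,x0,z=0):
    """views: list of (pic,mask)"""
    data=[]
    for p,m in views:
        v,u=np.nonzero(m);o=np.array([u.min()-12,v.min()-12]);
        e=np.array([u.max()+13,v.max()+13]);o=np.maximum(o,0)
        k=m[o[1]:e[1],o[0]:e[0]].astype(np.float32)
        data.append((p,o,cv2.resize(k,None,fx=S,fy=S,interpolation=cv2.INTER_LINEAR)>.5))
    def cost(x):
        r=0
        for p,o,k in data:
            d=draw(p,n,[*x[:2],x[2]/20,z],o,k.shape)>0
            r+=1-(d&k).sum()/(d|k).sum()
        return r/len(data)
    best=None
    for y in np.arange(0,np.pi,np.pi/8):
        s=np.array([*x0,y*20])
        r=minimize(cost,s,method='Nelder-Mead',options=dict(initial_simplex=[s,s+[6,0,0],s+[0,6,0],s+[0,0,5]],xatol=.05,fatol=1e-4))
        if best is None or r.fun<best.fun: best=r
    return best.x[:2].round(1),round(np.degrees(best.x[2]/20)%180,1),round(1-best.fun,3)
def go(x,y,z,yaw):
    """fractions for target TCP, tool down; yaw = dir (deg) of closing line"""
    s=ctrl.read_state();T=R.from_euler('xyz',s['tool_rot'])
    d=T.inv().apply(np.array([x,y,z])-s['eef_pos'])/300
    ya=T.apply([0,1,0]);cur=np.degrees(np.arctan2(ya[1],ya[0]))
    dy=(yaw-cur+90)%180-90
    print('clk',s['clock'],'pos',s['eef_pos'].round(1),'cur',round(cur,1),'t',d.round(4),'wz',round(-dy/90,4),'or',round((-dy+180*np.sign(dy))/90,3),'q7',round(s['qpos'][6],2),'w',round(s['width'],1))
E
cat > m.py <<'E'
from h import *
px={'tray_two':(452,286),'tray_three':(315,286),'long_plaque':(188,291),'flower_plaque':(503,201),'square_plaque':(587,287),'glue_pot':(415,195),'tin':(262,202),'stamp':(336,200)}
ps={n:ctrl.get_image(n) for n in('top','scene')}
for n in M:
    x0=world(ps['top'],px[n][0]/1.4,px[n][1]/1.4,10)[:2]
    vs=[]
    for c,p in ps.items():
        e=proj(p,np.array([[*x0,10.]]))[0]
        L=[a for a in ctrl.trace(p,n) if np.hypot(*(np.array(a['extent'][:2])-e))<15]
        if L:
            vs.append((p,L[0]['pixels']));q=p['depth'][L[0]['pixels']]
        else: print(n,'not in',c)
    for v in vs+[None]:
        if v or len(vs)==2: print(n,*fit(n,[v] if v else vs,x0))
E
python3 m.py
```

```text
tray_two [ 480.2 -128.7] 7.7 0.975
tray_two [ 480.1 -125.9] 8.1 0.965
tray_two [ 480.2 -127.6] 7.9 0.963
tray_three [485.6 129.9] 171.8 0.957
tray_three [484.8 132. ] 172.0 0.982
tray_three [485.  131.2] 172.0 0.965
long_plaque [479.  368.6] 45.1 0.897
long_plaque [478.9 372.1] 49.4 0.92
long_plaque [479.5 370.6] 47.9 0.874
flower_plaque [ 646.6 -234. ] 26.4 0.803
flower_plaque [ 647.8 -233.3] 34.1 0.909
flower_plaque [ 647.9 -233.4] 34.0 0.854
square_plaque [ 473.7 -380.9] 50.8 0.914
square_plaque [ 472.6 -380. ] 49.3 0.853
square_plaque [ 473.5 -380.8] 49.1 0.883
glue_pot [661.6 -62.3] 26.4 0.932
glue_pot [661.7 -60.7] 0.1 0.904
glue_pot [662.1 -61.8] 4.4 0.911
tin [652.3 234.2] 69.8 0.954
tin [652.9 237.8] 68.2 0.912
tin [652.8 235.3] 70.1 0.912
stamp [657.5  89.4] 94.0 0.856
stamp [658.1  92.3] 95.9 0.896
stamp [658.2  90.7] 92.9 0.858
```

```bash
python3 - <<'E'
import pickle,cv2,numpy as np
a=pickle.load(open('pics/top0.pkl','rb'))['img'];b=pickle.load(open('pics/scene0.pkl','rb'))['img']
f=lambda i,u,v:cv2.resize(i[v-25:v+25,u-33:u+33,::-1],(396,300),interpolation=cv2.INTER_CUBIC)
cv2.imwrite('pics/crop.png',np.clip(1.6*np.vstack([np.hstack([f(a,134,208),f(a,187,144)]),np.hstack([f(a,359,144),f(b,407,145)])]),0,255))
E
```

```text
[ WARN:0@0.027] global loadsave.cpp:1063 imwrite_ Unsupported depth image for selected encoder is fallbacked to CV_8U.
```

View pics/crop.png

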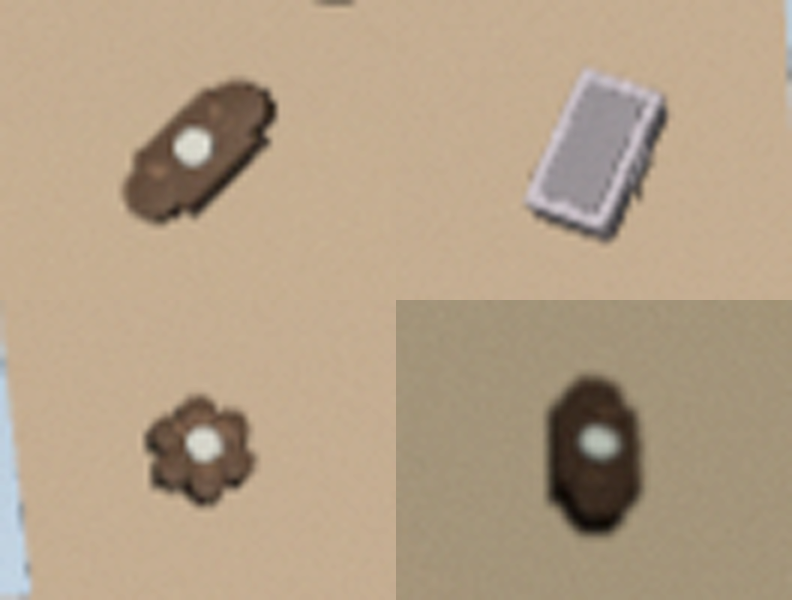

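The crops confirm the choices: the long plaque has straight mid-sides, the tin is a grey rectangle, and the flower has six lobes. I'll refine the plaque model and work out the first reach.

```bash
sed -i "s/'long_plaque':\[pr(longp,0,14)\]/'long_plaque':[pr(rect(36,46),0,14),pr([0,24]+14*C,0,14),pr([0,-24]+14*C,0,14)]/" h.py
sed 's/for n in M:/for n in ["long_plaque"]:/' m.py > m1.py; python3 m1.py; python3 -c "
from h import *
go(479.5,370.4,60,48)"
```

```text
long_plaque [479.9 368.4] 47.3 0.883
long_plaque [478.3 374. ] 45.3 0.951
long_plaque [478.6 372.5] 44.6 0.875
clk 1.2 pos [248.8 600.5 231.3] cur 67.5 t [-1.0042 -0.4143  0.571 ] wz 0.2166 or -1.783 q7 -0.02 w 85.0
```

Request:
{"api": "jog_arm", "payload": {"plan": [{"tx":-1,"ty":-0.414,"tz":0.55,"wz":0.239,"claw":0.25},{"tx":-1,"ty":-0.414,"tz":0.55,"wz":0.239,"claw":0.25},{"tx":-1,"ty":-0.414,"tz":0.55,"wz":0.239,"claw":0.25},{"tx":-1,"ty":-0.414,"tz":0.55,"wz":0.239,"claw":0.25},{"tx":-1,"ty":-0.414,"tz":0.55,"wz":0.239,"claw":0.25},{"tx":-1,"ty":-0.414,"tz":0.55,"wz":0.239,"claw":0.25},{"tx":-1,"ty":-0.414,"tz":0.55,"wz":0.239,"claw":0.25},{"tx":-1,"ty":-0.414,"tz":0.55,"wz":0.239,"claw":0.25},{"tx":-1,"ty":-0.414,"tz":0.55,"wz":0.239,"claw":0.25},{"tx":-1,"ty":-0.414,"tz":0.55,"wz":0.239,"claw":0.25},{"tx":-1,"ty":-0.414,"tz":0.55,"wz":0.239,"claw":0.25}]}}

```text
invalid input at $.plan[0]: expected keys tx, ty, tz, wx, wy, wz, claw
```

```bash
python3 -c "
from h import *
go(479,371,3,46)
p=ctrl.get_image('scene')
cv2.imwrite('pics/a.png',cv2.resize(p['img'][90:230,330:520,::-1],(760,560),interpolation=cv2.INTER_CUBIC))"
```

```text
clk 1.2 pos [248.8 600.5 231.3] cur 67.5 t [-1.0019 -0.4131  0.761 ] wz 0.2388 or -1.761 q7 -0.02 w 85.0
```

View pics/a.png

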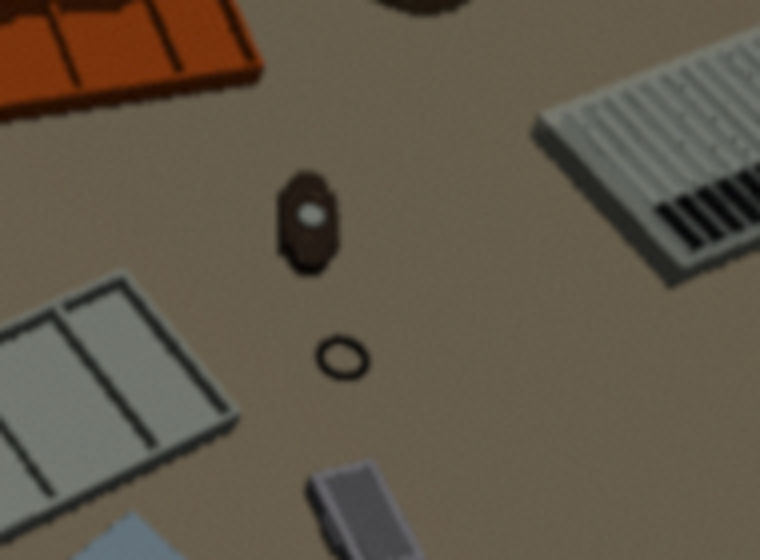

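The move was refused because a row must list every key. The arm hasn't moved; the picture shows the plaque at (308,222) in the crop with nothing near it but a ring. I'll resend with full keys.

Request:
{"api": "jog_arm", "payload": {"plan": [{"tx":-1,"ty":-0.413,"tz":0.55,"wx":0,"wy":0,"wz":0.239,"claw":0.25},{"tx":-1,"ty":-0.413,"tz":0.55,"wx":0,"wy":0,"wz":0.239,"claw":0.25},{"tx":-1,"ty":-0.413,"tz":0.55,"wx":0,"wy":0,"wz":0.239,"claw":0.25},{"tx":-1,"ty":-0.413,"tz":0.55,"wx":0,"wy":0,"wz":0.239,"claw":0.25},{"tx":-1,"ty":-0.413,"tz":0.55,"wx":0,"wy":0,"wz":0.239,"claw":0.25},{"tx":-1,"ty":-0.413,"tz":0.55,"wx":0,"wy":0,"wz":0.239,"claw":0.25},{"tx":-1,"ty":-0.413,"tz":0.55,"wx":0,"wy":0,"wz":0.239,"claw":0.25},{"tx":-1,"ty":-0.413,"tz":0.55,"wx":0,"wy":0,"wz":0.239,"claw":0.25},{"tx":-1,"ty":-0.413,"tz":0.55,"wx":0,"wy":0,"wz":0.239,"claw":0.25},{"tx":-1,"ty":-0.413,"tz":0.55,"wx":0,"wy":0,"wz":0.239,"claw":0.25},{"tx":-1,"ty":-0.413,"tz":0.55,"wx":0,"wy":0,"wz":0.239,"claw":0.25}]}}

```text
clock: 2.35
eef_pos: [477.1, 374.0, 67.1]
tool_rot: [3.14, -0.002, 2.377]
force: [0.5, 0.6, -1.7]
width: 64.0
gripper_force: 0.0
```

```bash
python3 -c "
from h import *
go(479,371,3,46)
p=ctrl.get_image('scene')
cv2.imwrite('pics/b.png',cv2.resize(p['img'][40:230,330:520,::-1],(600,600),interpolation=cv2.INTER_CUBIC))"
```

```text
clk 2.35 pos [477.1 374.   67.1] cur 46.2 t [-0.012  -0.0032  0.2138] wz 0.002 or -1.998 q7 0.18 w 64.0
```

View pics/b.png

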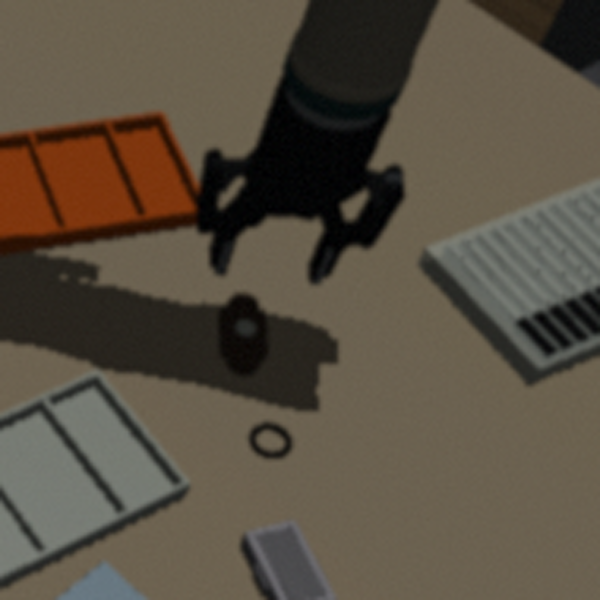

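The gripper is open above the plaque, which sits at (243,335) in the crop. Next I'll lower and grip.

Request:
{"api": "jog_arm", "payload": {"plan": [{"tx":-0.012,"ty":-0.003,"tz":0.15,"wx":0,"wy":0,"wz":0.002,"claw":0.25},{"tx":-0.012,"ty":-0.003,"tz":0.217,"wx":0,"wy":0,"wz":0.002,"claw":0.25},{"tx":-0.012,"ty":-0.003,"tz":0.217,"wx":0,"wy":0,"wz":0.002,"claw":0.25},{"tx":-0.012,"ty":-0.003,"tz":0.217,"wx":0,"wy":0,"wz":0.002,"claw":1},{"tx":-0.012,"ty":-0.003,"tz":0.217,"wx":0,"wy":0,"wz":0.002,"claw":1},{"tx":-0.012,"ty":-0.003,"tz":0.217,"wx":0,"wy":0,"wz":0.002,"claw":1},{"tx":-0.012,"ty":-0.003,"tz":0.217,"wx":0,"wy":0,"wz":0.002,"claw":1},{"tx":-0.012,"ty":-0.003,"tz":0.217,"wx":0,"wy":0,"wz":0.002,"claw":1},{"tx":-0.012,"ty":-0.003,"tz":0.217,"wx":0,"wy":0,"wz":0.002,"claw":1}]}}

```text
clock: 3.3
eef_pos: [481.4, 369.6, 3.2]
tool_rot: [3.138, -0.0, 2.371]
force: [-0.6, -0.7, 7.1]
width: 34.8
gripper_force: 60.6
```

Request:
{"api": "jog_arm", "payload": {"plan": [{"tx":0,"ty":0,"tz":-0.1,"wx":0,"wy":0,"wz":0,"claw":1},{"tx":0,"ty":0,"tz":-0.25,"wx":0,"wy":0,"wz":0,"claw":1},{"tx":0,"ty":0,"tz":-0.35,"wx":0,"wy":0,"wz":0,"claw":1},{"tx":0,"ty":0,"tz":-0.35,"wx":0,"wy":0,"wz":0,"claw":1}]}}

```text
clock: 3.7
eef_pos: [483.4, 370.2, 111.5]
tool_rot: [3.132, 0.001, 2.37]
force: [0.4, 0.1, -1.0]
width: 34.4
gripper_force: 60.2
```

```bash
python3 -c "
from h import *
go(484.2,-156.3,108,7.9);print(ctrl.read_state()['qpos'].round(2))
p=ctrl.get_image('scene')
cv2.imwrite('pics/c.png',cv2.resize(p['img'][40:230,330:520,::-1],(600,600),interpolation=cv2.INTER_CUBIC))"
```

```text
clk 3.7 pos [483.4 370.2 111.5] cur 45.8 t [-1.2255e+00 -1.2563e+00  8.0000e-04] wz 0.421 or -1.579 q7 0.18 w 34.4
[-0.75  0.71  0.09  1.75 -0.09  0.67  0.18]
```

View pics/c.png

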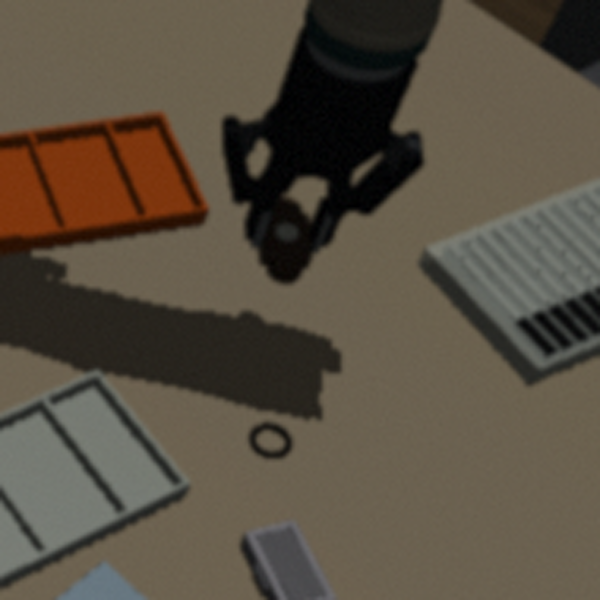

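The plaque hangs level in the fingers at (287,240). I'll carry it across to tray_two.

Request:
{"api": "jog_arm", "payload": {"plan": [{"tx":-1,"ty":-1,"tz":0,"wx":0,"wy":0,"wz":0.421,"claw":1},{"tx":-1,"ty":-1,"tz":0,"wx":0,"wy":0,"wz":0.421,"claw":1},{"tx":-1,"ty":-1,"tz":0,"wx":0,"wy":0,"wz":0.421,"claw":1},{"tx":-1,"ty":-1,"tz":0,"wx":0,"wy":0,"wz":0.421,"claw":1},{"tx":-1,"ty":-1,"tz":0,"wx":0,"wy":0,"wz":0.421,"claw":1},{"tx":-1,"ty":-1,"tz":0,"wx":0,"wy":0,"wz":0.421,"claw":1},{"tx":-1,"ty":-1,"tz":0,"wx":0,"wy":0,"wz":0.421,"claw":1},{"tx":-1,"ty":-1,"tz":0,"wx":0,"wy":0,"wz":0.421,"claw":1},{"tx":-1,"ty":-1,"tz":0,"wx":0,"wy":0,"wz":0.421,"claw":1},{"tx":-1,"ty":-1,"tz":0,"wx":0,"wy":0,"wz":0.421,"claw":1}]}}

```text
clock: 4.75
eef_pos: [485.4, -61.4, 105.6]
tool_rot: [-3.14, 0.002, 1.701]
force: [0.0, 0.1, -0.3]
width: 34.3
gripper_force: 60.2
```

```bash
python3 -c "
from h import *
go(484.2,-156.3,40,7.9);print(ctrl.read_state()['qpos'].round(2))"
```

```text
clk 4.75 pos [485.4 -61.4 105.6] cur 7.5 t [-0.3128 -0.0446  0.2194] wz -0.005 or 1.995 q7 0.4 w 34.3
[-0.04  0.61  0.16  2.08 -0.2   0.47  0.4 ]
```

Request:
{"api": "jog_arm", "payload": {"plan": [{"tx":-0.313,"ty":-0.045,"tz":0,"wx":0,"wy":0,"wz":-0.005,"claw":1},{"tx":-0.313,"ty":-0.045,"tz":0,"wx":0,"wy":0,"wz":-0.005,"claw":1},{"tx":-0.313,"ty":-0.045,"tz":0.219,"wx":0,"wy":0,"wz":-0.005,"claw":1},{"tx":-0.313,"ty":-0.045,"tz":0.219,"wx":0,"wy":0,"wz":-0.005,"claw":1},{"tx":-0.313,"ty":-0.045,"tz":0.219,"wx":0,"wy":0,"wz":-0.005,"claw":1},{"tx":-0.313,"ty":-0.045,"tz":0.219,"wx":0,"wy":0,"wz":-0.005,"claw":1}]}}

```text
clock: 5.35
eef_pos: [485.8, -150.0, 40.2]
tool_rot: [-3.141, -0.001, 1.718]
force: [0.5, -0.8, 0.1]
width: 34.5
gripper_force: 60.2
```

```bash
python3 -c "
from h import *
go(484.2,-156.3,8,7.9);print(ctrl.read_state()['tool_rot'])"
```

```text
clk 5.35 pos [ 485.8 -150.    40.2] cur 8.4 t [-0.02   -0.0082  0.1073] wz 0.0059 or -1.994 q7 0.58 w 34.5
[-3.14053666e+00 -8.93280783e-04  1.71799474e+00]
```

Request:
{"api": "jog_arm", "payload": {"plan": [{"tx":-0.02,"ty":-0.008,"tz":0.03,"wx":0,"wy":0,"wz":0.006,"claw":1},{"tx":-0.02,"ty":-0.008,"tz":0.08,"wx":0,"wy":0,"wz":0.006,"claw":1},{"tx":-0.02,"ty":-0.008,"tz":0.107,"wx":0,"wy":0,"wz":0.006,"claw":1},{"tx":-0.02,"ty":-0.008,"tz":0.107,"wx":0,"wy":0,"wz":0.006,"claw":1},{"tx":-0.02,"ty":-0.008,"tz":0.107,"wx":0,"wy":0,"wz":0.006,"claw":1}]}}

```text
clock: 5.85
eef_pos: [484.7, -157.3, 8.7]
tool_rot: [3.141, 0.0, 1.708]
force: [0.2, -0.9, -0.1]
width: 34.2
gripper_force: 60.2
```

Request:
{"api": "jog_arm", "payload": {"plan": [{"tx":0,"ty":0,"tz":0,"wx":0,"wy":0,"wz":0,"claw":0.35},{"tx":0,"ty":0,"tz":0,"wx":0,"wy":0,"wz":0,"claw":0.35},{"tx":0,"ty":0,"tz":0,"wx":0,"wy":0,"wz":0,"claw":0.35},{"tx":0,"ty":0,"tz":0,"wx":0,"wy":0,"wz":0,"claw":0.35},{"tx":0,"ty":0,"tz":-0.1,"wx":0,"wy":0,"wz":0,"claw":0.35},{"tx":0,"ty":0,"tz":-0.35,"wx":0,"wy":0,"wz":0,"claw":0.25},{"tx":0,"ty":0,"tz":-0.35,"wx":0,"wy":0,"wz":0,"claw":0.25},{"tx":0,"ty":0,"tz":-0.35,"wx":0,"wy":0,"wz":0,"claw":0.25}]}}

```text
clock: 6.65
eef_pos: [486.9, -158.1, 116.9]
tool_rot: [3.135, 0.003, 1.707]
force: [0.7, -0.3, -0.5]
width: 64.0
gripper_force: 0.0
```

```bash
python3 -c "
from h import *
go(661.9,-61.5,108,8)
p=ctrl.get_image('scene')
cv2.imwrite('pics/d.png',cv2.resize(p['img'][180:390,180:390,::-1],(600,600),interpolation=cv2.INTER_CUBIC))"
```

```text
clk 6.65 pos [ 486.9 -158.1  116.9] cur 7.8 t [0.2398 0.6214 0.0331] wz -0.002 or 1.998 q7 0.56 w 64.0
```

View pics/d.png

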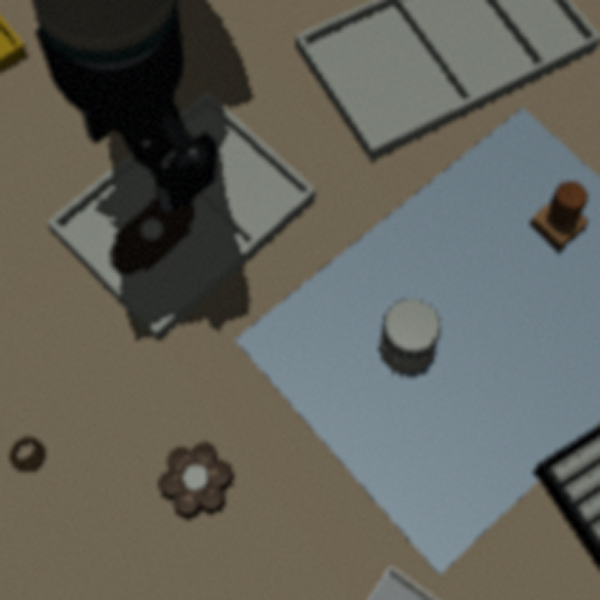

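The plaque lies inside the large compartment at about (152,232). The pot is next, at (411,330).

Request:
{"api": "jog_arm", "payload": {"plan": [{"tx":0.24,"ty":0.621,"tz":0.033,"wx":0,"wy":0,"wz":0,"claw":0.1},{"tx":0.24,"ty":0.621,"tz":0.033,"wx":0,"wy":0,"wz":0,"claw":0.1},{"tx":0.24,"ty":0.621,"tz":0.033,"wx":0,"wy":0,"wz":0,"claw":0.1},{"tx":0.24,"ty":0.621,"tz":0.033,"wx":0,"wy":0,"wz":0,"claw":0.1},{"tx":0.24,"ty":0.621,"tz":0.033,"wx":0,"wy":0,"wz":0,"claw":0.1},{"tx":0.24,"ty":0.621,"tz":0.033,"wx":0,"wy":0,"wz":0,"claw":0.1},{"tx":0.24,"ty":0.621,"tz":0.033,"wx":0,"wy":0,"wz":0,"claw":0.1}]}}

```text
clock: 7.4
eef_pos: [657.1, -61.9, 102.1]
tool_rot: [-3.138, 0.0, 1.706]
force: [-0.3, 0.3, -0.3]
width: 76.5
gripper_force: 0.0
```

```bash
sed 's/for n in M:/for n in ["glue_pot"]:/' m.py > m1.py; python3 m1.py; python3 -c "
from h import *
go(661.9,-61.5,14,8)"
```

```text
glue_pot not in top
glue_pot [660.8 -59.5] 19.4 0.884
clk 7.6 pos [658.3 -61.9 103.6] cur 7.7 t [-0.0004  0.0122  0.2986] wz -0.0032 or 1.997 q7 0.35 w 77.0
```

Request:
{"api": "jog_arm", "payload": {"plan": [{"tx":0,"ty":0.012,"tz":0.1,"wx":0,"wy":0,"wz":0,"claw":0.1},{"tx":0,"ty":0.012,"tz":0.22,"wx":0,"wy":0,"wz":0,"claw":0.1},{"tx":0,"ty":0.012,"tz":0.299,"wx":0,"wy":0,"wz":0,"claw":0.1},{"tx":0,"ty":0.012,"tz":0.299,"wx":0,"wy":0,"wz":0,"claw":0.1},{"tx":0,"ty":0.012,"tz":0.299,"wx":0,"wy":0,"wz":0,"claw":1},{"tx":0,"ty":0.012,"tz":0.299,"wx":0,"wy":0,"wz":0,"claw":1},{"tx":0,"ty":0.012,"tz":0.299,"wx":0,"wy":0,"wz":0,"claw":1},{"tx":0,"ty":0.012,"tz":0.299,"wx":0,"wy":0,"wz":0,"claw":1},{"tx":0,"ty":0.012,"tz":0.299,"wx":0,"wy":0,"wz":0,"claw":1},{"tx":0,"ty":0.012,"tz":0.299,"wx":0,"wy":0,"wz":0,"claw":1},{"tx":0,"ty":0.012,"tz":0.299,"wx":0,"wy":0,"wz":0,"claw":1}]}}

```text
clock: 8.7
eef_pos: [664.4, -60.5, 16.0]
tool_rot: [3.138, 0.001, 1.707]
force: [-0.1, -1.0, 7.8]
width: 36.5
gripper_force: 60.2
```

Request:
{"api": "jog_arm", "payload": {"plan": [{"tx":0,"ty":0,"tz":-0.1,"wx":0,"wy":0,"wz":0,"claw":1},{"tx":0,"ty":0,"tz":-0.25,"wx":0,"wy":0,"wz":0,"claw":1},{"tx":0,"ty":0,"tz":-0.25,"wx":0,"wy":0,"wz":0,"claw":1},{"tx":0,"ty":0,"tz":-0.25,"wx":0,"wy":0,"wz":0,"claw":1},{"tx":0,"ty":0,"tz":-0.25,"wx":0,"wy":0,"wz":0,"claw":1}]}}

```text
clock: 9.2
eef_pos: [661.9, -59.8, 88.1]
tool_rot: [-3.14, -0.001, 1.708]
force: [-1.5, 1.4, -0.9]
width: 36.8
gripper_force: 60.2
```

```bash
python3 -c "
from h import *
go(473.5,-79.1,90,7.9)"
```

```text
clk 9.2 pos [661.9 -59.8  88.1] cur 7.8 t [ 0.0218 -0.631  -0.0052] wz -0.0007 or 1.999 q7 0.35 w 36.8
```

Request:
{"api": "jog_arm", "payload": {"plan": [{"tx":0.022,"ty":-0.631,"tz":-0.005,"wx":0,"wy":0,"wz":0,"claw":1},{"tx":0.022,"ty":-0.631,"tz":-0.005,"wx":0,"wy":0,"wz":0,"claw":1},{"tx":0.022,"ty":-0.631,"tz":-0.005,"wx":0,"wy":0,"wz":0,"claw":1},{"tx":0.022,"ty":-0.631,"tz":-0.005,"wx":0,"wy":0,"wz":0,"claw":1},{"tx":0.022,"ty":-0.631,"tz":0.1,"wx":0,"wy":0,"wz":0,"claw":1},{"tx":0.022,"ty":-0.631,"tz":0.14,"wx":0,"wy":0,"wz":0,"claw":1},{"tx":0.022,"ty":-0.631,"tz":0.14,"wx":0,"wy":0,"wz":0,"claw":1},{"tx":0.022,"ty":-0.631,"tz":0.14,"wx":0,"wy":0,"wz":0,"claw":1}]}}

```text
clock: 10.0
eef_pos: [475.1, -79.2, 46.4]
tool_rot: [-3.141, -0.0, 1.708]
force: [-0.7, -0.7, -0.6]
width: 36.7
gripper_force: 60.4
```

```bash
python3 -c "
from h import *
go(473.5,-79.1,20.5,7.9)"
```

```text
clk 10.0 pos [475.1 -79.2  46.4] cur 7.8 t [ 0.0011 -0.0052  0.0862] wz -0.0006 or 1.999 q7 0.46 w 36.7
```

Request:
{"api": "jog_arm", "payload": {"plan": [{"tx":0.001,"ty":-0.005,"tz":0.03,"wx":0,"wy":0,"wz":0,"claw":1},{"tx":0.001,"ty":-0.005,"tz":0.06,"wx":0,"wy":0,"wz":0,"claw":1},{"tx":0.001,"ty":-0.005,"tz":0.086,"wx":0,"wy":0,"wz":0,"claw":1},{"tx":0.001,"ty":-0.005,"tz":0.086,"wx":0,"wy":0,"wz":0,"claw":1},{"tx":0.001,"ty":-0.005,"tz":0.086,"wx":0,"wy":0,"wz":0,"claw":1}]}}

```text
clock: 10.5
eef_pos: [472.7, -79.2, 20.6]
tool_rot: [-3.141, -0.0, 1.707]
force: [0.7, 0.1, 0.1]
width: 36.9
gripper_force: 60.5
```

Request:
{"api": "jog_arm", "payload": {"plan": [{"tx":0,"ty":0,"tz":0,"wx":0,"wy":0,"wz":0,"claw":0.35},{"tx":0,"ty":0,"tz":0,"wx":0,"wy":0,"wz":0,"claw":0.35},{"tx":0,"ty":0,"tz":0,"wx":0,"wy":0,"wz":0,"claw":0.35},{"tx":0,"ty":0,"tz":0,"wx":0,"wy":0,"wz":0,"claw":0.35},{"tx":0,"ty":0,"tz":0,"wx":0,"wy":0,"wz":0,"claw":0.35},{"tx":0,"ty":0,"tz":-0.1,"wx":0,"wy":0,"wz":0,"claw":0.35},{"tx":0,"ty":0,"tz":-0.35,"wx":0,"wy":0,"wz":0,"claw":0.25},{"tx":0,"ty":0,"tz":-0.35,"wx":0,"wy":0,"wz":0,"claw":0.25},{"tx":0,"ty":0,"tz":-0.35,"wx":0,"wy":0,"wz":0,"claw":0.25}]}}

```text
clock: 11.4
eef_pos: [475.3, -79.7, 129.3]
tool_rot: [3.135, 0.002, 1.707]
force: [-0.1, -0.4, 0.5]
width: 64.0
gripper_force: 0.0
```

```bash
python3 -c "
from h import *
go(652.7,235.7,120,70);print(ctrl.read_state()['qpos'].round(2))
p=ctrl.get_image('scene')
cv2.imwrite('pics/e.png',cv2.resize(p['img'][180:390,180:390,::-1],(600,600),interpolation=cv2.INTER_CUBIC))"
```

```text
clk 11.4 pos [475.3 -79.7 129.3] cur 7.8 t [0.961  0.7288 0.0343] wz -0.6909 or 1.309 q7 0.45 w 64.0
[-0.02  0.56  0.18  2.09 -0.2   0.51  0.45]
```

View pics/e.png

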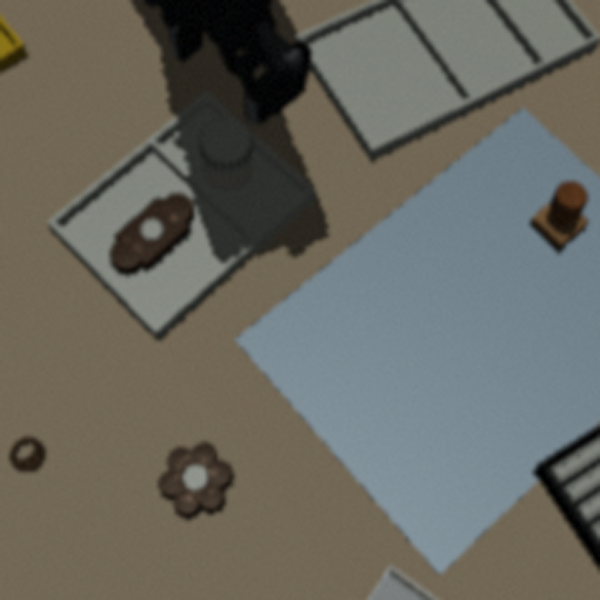

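The plaque is in the large compartment and the pot stands in the narrow one at (226,150). The tin is next.

Request:
{"api": "jog_arm", "payload": {"plan": [{"tx":0.961,"ty":0.729,"tz":0.034,"wx":0,"wy":0,"wz":-0.691,"claw":0.15},{"tx":0.961,"ty":0.729,"tz":0.034,"wx":0,"wy":0,"wz":-0.691,"claw":0.15},{"tx":0.961,"ty":0.729,"tz":0.034,"wx":0,"wy":0,"wz":-0.691,"claw":0.15},{"tx":0.961,"ty":0.729,"tz":0.034,"wx":0,"wy":0,"wz":-0.691,"claw":0.15},{"tx":0.961,"ty":0.729,"tz":0.034,"wx":0,"wy":0,"wz":-0.691,"claw":0.15},{"tx":0.961,"ty":0.729,"tz":0.034,"wx":0,"wy":0,"wz":-0.691,"claw":0.15},{"tx":0.961,"ty":0.729,"tz":0.034,"wx":0,"wy":0,"wz":-0.691,"claw":0.15},{"tx":0.961,"ty":0.729,"tz":0.034,"wx":0,"wy":0,"wz":-0.691,"claw":0.15},{"tx":0.961,"ty":0.729,"tz":0.034,"wx":0,"wy":0,"wz":-0.691,"claw":0.15},{"tx":0.961,"ty":0.729,"tz":0.034,"wx":0,"wy":0,"wz":-0.691,"claw":0.15},{"tx":0.961,"ty":0.729,"tz":0.034,"wx":0,"wy":0,"wz":-0.691,"claw":0.15},{"tx":0.961,"ty":0.729,"tz":0.034,"wx":0,"wy":0,"wz":-0.691,"claw":0.15}]}}

```text
clock: 12.65
eef_pos: [650.0, 233.8, 115.8]
tool_rot: [-3.14, -0.0, 2.79]
force: [0.3, 0.0, -0.0]
width: 72.1
gripper_force: 0.0
```

```bash
python3 -c "
from h import *
go(652.7,235.7,4,70);print(ctrl.read_state()['tool_rot'].round(3))"
```

```text
clk 12.65 pos [650.  233.8 115.8] cur 69.9 t [-0.0064  0.0095  0.3727] wz -0.0016 or 1.998 q7 0.78 w 72.1
[-3.14 -0.    2.79]
```

Request:
{"api": "jog_arm", "payload": {"plan": [{"tx":-0.006,"ty":0.009,"tz":0.15,"wx":0,"wy":0,"wz":0,"claw":0.15},{"tx":-0.006,"ty":0.009,"tz":0.29,"wx":0,"wy":0,"wz":0,"claw":0.15},{"tx":-0.006,"ty":0.009,"tz":0.37,"wx":0,"wy":0,"wz":0,"claw":0.15},{"tx":-0.006,"ty":0.009,"tz":0.37,"wx":0,"wy":0,"wz":0,"claw":0.15},{"tx":-0.006,"ty":0.009,"tz":0.37,"wx":0,"wy":0,"wz":0,"claw":1},{"tx":-0.006,"ty":0.009,"tz":0.37,"wx":0,"wy":0,"wz":0,"claw":1},{"tx":-0.006,"ty":0.009,"tz":0.37,"wx":0,"wy":0,"wz":0,"claw":1},{"tx":-0.006,"ty":0.009,"tz":0.37,"wx":0,"wy":0,"wz":0,"claw":1},{"tx":-0.006,"ty":0.009,"tz":0.37,"wx":0,"wy":0,"wz":0,"claw":1},{"tx":-0.006,"ty":0.009,"tz":0.37,"wx":0,"wy":0,"wz":0,"claw":1}]}}

```text
clock: 13.65
eef_pos: [654.7, 238.5, 7.6]
tool_rot: [3.139, 0.003, 2.792]
force: [-0.4, -1.8, 7.1]
width: 38.4
gripper_force: 62.8
```

Request:
{"api": "jog_arm", "payload": {"plan": [{"tx":0,"ty":0,"tz":-0.1,"wx":0,"wy":0,"wz":0,"claw":1},{"tx":0,"ty":0,"tz":-0.25,"wx":0,"wy":0,"wz":0,"claw":1},{"tx":0,"ty":0,"tz":-0.35,"wx":0,"wy":0,"wz":0,"claw":1},{"tx":0,"ty":0,"tz":-0.35,"wx":0,"wy":0,"wz":0,"claw":1},{"tx":0,"ty":0,"tz":-0.35,"wx":0,"wy":0,"wz":0,"claw":1}]}}

```text
clock: 14.15
eef_pos: [653.3, 238.2, 111.2]
tool_rot: [3.14, 0.002, 2.793]
force: [-0.3, 0.4, -2.3]
width: 38.5
gripper_force: 62.0
```

```bash
python3 -c "
from h import *
go(476.7,71.8,105,-8)"
```

```text
clk 14.15 pos [653.3 238.2 111.2] cur 70.0 t [ 0.3636 -0.7227  0.0191] wz 0.8668 or -1.133 q7 0.78 w 38.5
```

Request:
{"api": "jog_arm", "payload": {"plan": [{"tx":0.364,"ty":-0.723,"tz":0.019,"wx":0,"wy":0,"wz":0.867,"claw":1},{"tx":0.364,"ty":-0.723,"tz":0.019,"wx":0,"wy":0,"wz":0.867,"claw":1},{"tx":0.364,"ty":-0.723,"tz":0.019,"wx":0,"wy":0,"wz":0.867,"claw":1},{"tx":0.364,"ty":-0.723,"tz":0.019,"wx":0,"wy":0,"wz":0.867,"claw":1},{"tx":0.364,"ty":-0.723,"tz":0.019,"wx":0,"wy":0,"wz":0.867,"claw":1},{"tx":0.364,"ty":-0.723,"tz":0.019,"wx":0,"wy":0,"wz":0.867,"claw":1},{"tx":0.364,"ty":-0.723,"tz":0.019,"wx":0,"wy":0,"wz":0.867,"claw":1},{"tx":0.364,"ty":-0.723,"tz":0.019,"wx":0,"wy":0,"wz":0.867,"claw":1},{"tx":0.364,"ty":-0.723,"tz":0.019,"wx":0,"wy":0,"wz":0.867,"claw":1},{"tx":0.364,"ty":-0.723,"tz":0.019,"wx":0,"wy":0,"wz":0.867,"claw":1},{"tx":0.364,"ty":-0.723,"tz":0.2,"wx":0,"wy":0,"wz":0.867,"claw":1},{"tx":0.364,"ty":-0.723,"tz":0.2,"wx":0,"wy":0,"wz":0.867,"claw":1}]}}

```text
clock: 15.35
eef_pos: [471.7, 71.2, 45.1]
tool_rot: [-3.131, 0.003, 1.434]
force: [-1.2, -0.3, -1.1]
width: 38.2
gripper_force: 61.8
```

```bash
python3 -c "
from h import *
ctrl.get_image('scene')
go(476.7,71.8,10,-8)"
```

```text
clk 15.4 pos [472.6  71.1  46.7] cur -7.9 t [0.0045 0.0143 0.1223] wz 0.0012 or -1.999 q7 0.04 w 38.3
```

Request:
{"api": "jog_arm", "payload": {"plan": [{"tx":0.004,"ty":0.013,"tz":0.04,"wx":0,"wy":0,"wz":0,"claw":1},{"tx":0.004,"ty":0.013,"tz":0.08,"wx":0,"wy":0,"wz":0,"claw":1},{"tx":0.004,"ty":0.013,"tz":0.12,"wx":0,"wy":0,"wz":0,"claw":1},{"tx":0.004,"ty":0.013,"tz":0.12,"wx":0,"wy":0,"wz":0,"claw":1},{"tx":0.004,"ty":0.013,"tz":0.12,"wx":0,"wy":0,"wz":0,"claw":1}]}}

```text
clock: 15.9
eef_pos: [480.1, 72.1, 13.9]
tool_rot: [-3.141, -0.0, 1.431]
force: [0.2, 0.8, -2.0]
width: 38.2
gripper_force: 61.9
```

```bash
python3 -c "
from h import *
s=ctrl.read_state();print(s['force'].round(1),s['tool_rot'].round(3))
go(476.7,71.8,9,-8)"
```

```text
[ 0.2  0.8 -2. ] [-3.141 -0.     1.431]
clk 15.9 pos [480.1  72.1  13.9] cur -8.0 t [-0.0027 -0.0109  0.0164] wz -0.0002 or 2.0 q7 0.07 w 38.2
```

Lower 4 mm more, release and rise.

Request:
{"api": "jog_arm", "payload": {"plan": [{"tx":0,"ty":-0.008,"tz":0.013,"wx":0,"wy":0,"wz":0,"claw":1},{"tx":0,"ty":-0.008,"tz":0.013,"wx":0,"wy":0,"wz":0,"claw":1},{"tx":0,"ty":-0.008,"tz":0.013,"wx":0,"wy":0,"wz":0,"claw":1}]}}

```text
clock: 16.2
eef_pos: [479.4, 72.5, 11.5]
tool_rot: [3.138, -0.001, 1.431]
force: [0.1, -0.2, 10.9]
width: 38.2
gripper_force: 63.2
```

Request:
{"api": "jog_arm", "payload": {"plan": [{"tx":0,"ty":0,"tz":0,"wx":0,"wy":0,"wz":0,"claw":0.35},{"tx":0,"ty":0,"tz":0,"wx":0,"wy":0,"wz":0,"claw":0.35},{"tx":0,"ty":0,"tz":0,"wx":0,"wy":0,"wz":0,"claw":0.35},{"tx":0,"ty":0,"tz":0,"wx":0,"wy":0,"wz":0,"claw":0.35},{"tx":0,"ty":0,"tz":0,"wx":0,"wy":0,"wz":0,"claw":0.35},{"tx":0,"ty":0,"tz":-0.1,"wx":0,"wy":0,"wz":0,"claw":0.35},{"tx":0,"ty":0,"tz":-0.35,"wx":0,"wy":0,"wz":0,"claw":0.25},{"tx":0,"ty":0,"tz":-0.35,"wx":0,"wy":0,"wz":0,"claw":0.25},{"tx":0,"ty":0,"tz":-0.35,"wx":0,"wy":0,"wz":0,"claw":0.25}]}}

```text
clock: 17.1
eef_pos: [480.0, 72.8, 117.9]
tool_rot: [3.135, -0.002, 1.431]
force: [0.4, -0.1, -0.1]
width: 64.1
gripper_force: 0.0
```

```bash
sed 's/for n in M:/for n in ["flower_plaque"]:/' m.py > m1.py; python3 m1.py; python3 -c "
from h import *
go(647.5,-233.5,110,34)
p=ctrl.get_image('scene');q=ctrl.get_image('top')
f=lambda i:cv2.resize(i,(400,400),interpolation=cv2.INTER_CUBIC)
cv2.imwrite('pics/f.png',cv2.convertScaleAbs(np.hstack([f(p['img'][140:300,250:410,::-1]),f(q['img'][110:180,325:395,::-1])]),alpha=1.5))"
```

```text
flower_plaque [ 647.9 -234.3] 37.0 0.819
flower_plaque [ 647.4 -233. ] 32.8 0.837
flower_plaque [ 647.5 -234. ] 159.1 0.827
clk 17.3 pos [476.9  72.6 113.9] cur -8.0 t [-0.9311  0.7052  0.0122] wz -0.4667 or 1.533 q7 0.02 w 64.0
```

View pics/f.png

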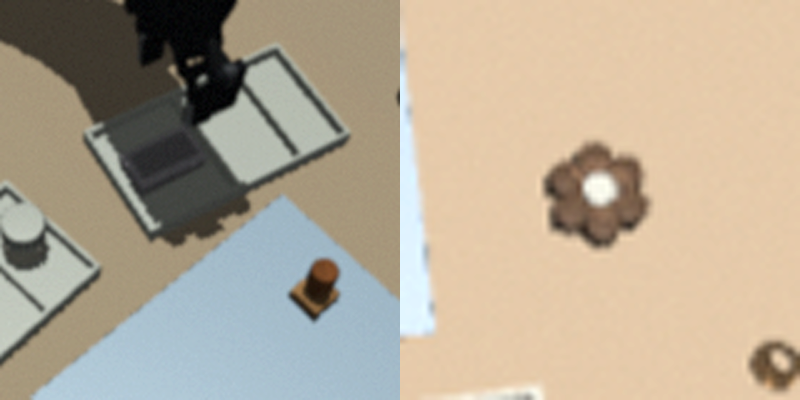

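The tin lies in the largest compartment at about (160,160). The flower's lobes put its flats at 34° plus multiples of 60°, so I'll close along -26°.

Request:
{"api": "jog_arm", "payload": {"plan": [{"tx":-0.931,"ty":0.705,"tz":0.012,"wx":0,"wy":0,"wz":0.2,"claw":0.15},{"tx":-0.931,"ty":0.705,"tz":0.012,"wx":0,"wy":0,"wz":0.2,"claw":0.15},{"tx":-0.931,"ty":0.705,"tz":0.012,"wx":0,"wy":0,"wz":0.2,"claw":0.15},{"tx":-0.931,"ty":0.705,"tz":0.012,"wx":0,"wy":0,"wz":0.2,"claw":0.15},{"tx":-0.931,"ty":0.705,"tz":0.012,"wx":0,"wy":0,"wz":0.2,"claw":0.15},{"tx":-0.931,"ty":0.705,"tz":0.012,"wx":0,"wy":0,"wz":0.2,"claw":0.15},{"tx":-0.931,"ty":0.705,"tz":0.012,"wx":0,"wy":0,"wz":0.2,"claw":0.15},{"tx":-0.931,"ty":0.705,"tz":0.012,"wx":0,"wy":0,"wz":0.2,"claw":0.15},{"tx":-0.931,"ty":0.705,"tz":0.012,"wx":0,"wy":0,"wz":0.2,"claw":0.15},{"tx":-0.931,"ty":0.705,"tz":0.012,"wx":0,"wy":0,"wz":0.2,"claw":0.15},{"tx":-0.931,"ty":0.705,"tz":0.012,"wx":0,"wy":0,"wz":0.2,"claw":0.15}]}}

```text
clock: 18.5
eef_pos: [647.8, -231.2, 110.7]
tool_rot: [-3.14, -0.001, 1.119]
force: [-0.6, -0.5, -0.5]
width: 72.7
gripper_force: 0.0
```

```bash
python3 -c "
from h import *
ctrl.get_image('scene')
go(647.6,-233.6,1.5,-26);print(ctrl.read_state()['tool_rot'].round(3))"
```

```text
clk 18.55 pos [ 648.1 -231.4  111. ] cur -25.9 t [-0.0076  0.0023  0.365 ] wz 0.0011 or -1.999 q7 0.16 w 72.6
[-3.140e+00 -1.000e-03  1.119e+00]
```

Request:
{"api": "jog_arm", "payload": {"plan": [{"tx":-0.008,"ty":0.002,"tz":0.15,"wx":0,"wy":0,"wz":0,"claw":0.15},{"tx":-0.008,"ty":0.002,"tz":0.29,"wx":0,"wy":0,"wz":0,"claw":0.15},{"tx":-0.008,"ty":0.002,"tz":0.365,"wx":0,"wy":0,"wz":0,"claw":0.15},{"tx":-0.008,"ty":0.002,"tz":0.365,"wx":0,"wy":0,"wz":0,"claw":0.15},{"tx":-0.008,"ty":0.002,"tz":0.365,"wx":0,"wy":0,"wz":0,"claw":1},{"tx":-0.008,"ty":0.002,"tz":0.365,"wx":0,"wy":0,"wz":0,"claw":1},{"tx":-0.008,"ty":0.002,"tz":0.365,"wx":0,"wy":0,"wz":0,"claw":1},{"tx":-0.008,"ty":0.002,"tz":0.365,"wx":0,"wy":0,"wz":0,"claw":1},{"tx":-0.008,"ty":0.002,"tz":0.365,"wx":0,"wy":0,"wz":0,"claw":1},{"tx":-0.008,"ty":0.002,"tz":0.365,"wx":0,"wy":0,"wz":0,"claw":1}]}}

```text
clock: 19.55
eef_pos: [649.5, -236.5, 4.5]
tool_rot: [3.137, -0.001, 1.117]
force: [-0.3, -0.3, 7.2]
width: 42.9
gripper_force: 61.4
```

Request:
{"api": "jog_arm", "payload": {"plan": [{"tx":0,"ty":0,"tz":-0.1,"wx":0,"wy":0,"wz":0,"claw":1},{"tx":0,"ty":0,"tz":-0.25,"wx":0,"wy":0,"wz":0,"claw":1},{"tx":0,"ty":0,"tz":-0.35,"wx":0,"wy":0,"wz":0,"claw":1},{"tx":0,"ty":0,"tz":-0.35,"wx":0,"wy":0,"wz":0,"claw":1},{"tx":0,"ty":0,"tz":-0.35,"wx":0,"wy":0,"wz":0,"claw":1}]}}

```text
clock: 20.05
eef_pos: [648.3, -235.9, 108.3]
tool_rot: [3.139, -0.001, 1.117]
force: [-0.4, 0.3, -0.7]
width: 43.0
gripper_force: 60.9
```

```bash
python3 -c "
from h import *
p=ctrl.get_image('scene')
go(487.9,152,110,-8)
cv2.imwrite('pics/g.png',cv2.resize(p['img'][200:380,130:330,::-1],(600,540),interpolation=cv2.INTER_CUBIC))"
```

```text
clk 20.1 pos [ 647.4 -235.4  106.7] cur -26.0 t [ 0.9275 -1.0441 -0.0098] wz -0.2001 or 1.8 q7 0.16 w 42.8
```

View pics/g.png

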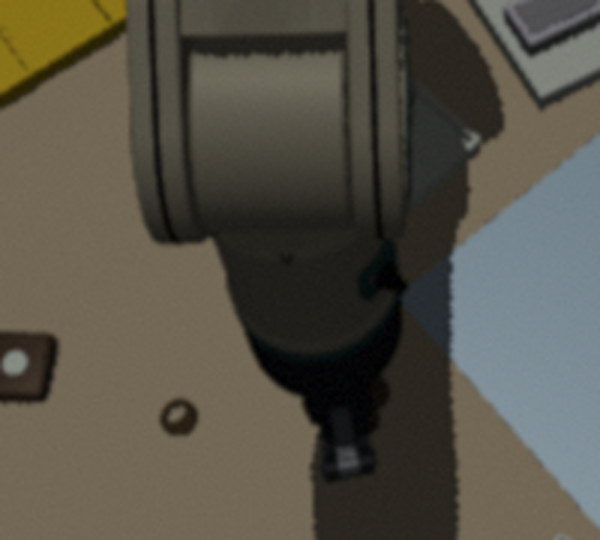

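The arm hides the flower, but a 43 mm opening at 61 N means it is held. I'll carry it to the middle compartment.

Request:
{"api": "jog_arm", "payload": {"plan": [{"tx":0.928,"ty":-1,"tz":-0.01,"wx":0,"wy":0,"wz":-0.2,"claw":1},{"tx":0.928,"ty":-1,"tz":-0.01,"wx":0,"wy":0,"wz":-0.2,"claw":1},{"tx":0.928,"ty":-1,"tz":-0.01,"wx":0,"wy":0,"wz":-0.2,"claw":1},{"tx":0.928,"ty":-1,"tz":-0.01,"wx":0,"wy":0,"wz":-0.2,"claw":1},{"tx":0.928,"ty":-1,"tz":-0.01,"wx":0,"wy":0,"wz":-0.2,"claw":1},{"tx":0.928,"ty":-1,"tz":-0.01,"wx":0,"wy":0,"wz":-0.2,"claw":1},{"tx":0.928,"ty":-1,"tz":-0.01,"wx":0,"wy":0,"wz":-0.2,"claw":1},{"tx":0.928,"ty":-1,"tz":-0.01,"wx":0,"wy":0,"wz":-0.2,"claw":1},{"tx":0.928,"ty":-1,"tz":-0.01,"wx":0,"wy":0,"wz":-0.2,"claw":1},{"tx":0.928,"ty":-1,"tz":-0.01,"wx":0,"wy":0,"wz":-0.2,"claw":1},{"tx":0.928,"ty":-1,"tz":-0.01,"wx":0,"wy":0,"wz":-0.2,"claw":1}]}}

```text
clock: 21.2
eef_pos: [500.3, 144.4, 109.2]
tool_rot: [-3.141, 0.002, 1.43]
force: [0.2, -0.2, -1.7]
width: 42.5
gripper_force: 61.1
```

```bash
python3 -c "
from h import *
p=ctrl.get_image('scene')
go(487.9,152,40,-8)
cv2.imwrite('pics/h.png',cv2.resize(p['img'][100:280,250:450,::-1],(600,540),interpolation=cv2.INTER_CUBIC))"
```

```text
clk 21.25 pos [500.7 143.6 109.4] cur -8.2 t [ 0.022  -0.0463  0.2314] wz -0.0019 or 1.998 q7 -0.1 w 43.1
```

View pics/h.png

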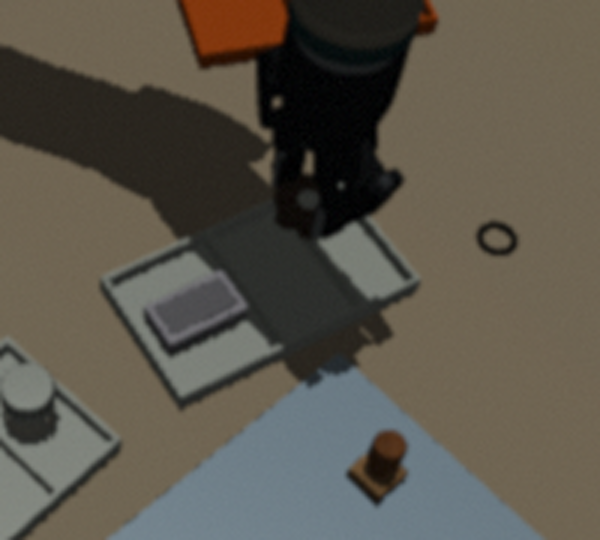

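The flower is held at (300,205), level. I'll lower it.

Request:
{"api": "jog_arm", "payload": {"plan": [{"tx":0.022,"ty":-0.046,"tz":0.08,"wx":0,"wy":0,"wz":0,"claw":1},{"tx":0.022,"ty":-0.046,"tz":0.2,"wx":0,"wy":0,"wz":0,"claw":1},{"tx":0.022,"ty":-0.046,"tz":0.231,"wx":0,"wy":0,"wz":0,"claw":1},{"tx":0.022,"ty":-0.046,"tz":0.231,"wx":0,"wy":0,"wz":0,"claw":1},{"tx":0.022,"ty":-0.046,"tz":0.231,"wx":0,"wy":0,"wz":0,"claw":1}]}}

```text
clock: 21.75
eef_pos: [488.7, 153.0, 41.2]
tool_rot: [3.14, 0.0, 1.429]
force: [0.0, -0.2, -0.2]
width: 42.9
gripper_force: 61.1
```

```bash
python3 -c "
from h import *
go(487.9,152,8,-8)"
```

```text
clk 21.75 pos [488.7 153.   41.2] cur -8.1 t [-0.0037 -0.0024  0.1106] wz -0.0016 or 1.998 q7 -0.06 w 42.9
```

Request:
{"api": "jog_arm", "payload": {"plan": [{"tx":-0.003,"ty":-0.002,"tz":0.04,"wx":0,"wy":0,"wz":0,"claw":1},{"tx":-0.003,"ty":-0.002,"tz":0.08,"wx":0,"wy":0,"wz":0,"claw":1},{"tx":-0.003,"ty":-0.002,"tz":0.11,"wx":0,"wy":0,"wz":0,"claw":1},{"tx":-0.003,"ty":-0.002,"tz":0.11,"wx":0,"wy":0,"wz":0,"claw":1},{"tx":-0.003,"ty":-0.002,"tz":0.11,"wx":0,"wy":0,"wz":0,"claw":1}]}}

```text
clock: 22.25
eef_pos: [486.6, 153.4, 7.0]
tool_rot: [-3.141, 0.0, 1.431]
force: [0.0, -1.0, -0.4]
width: 42.5
gripper_force: 73.9
```

Request:
{"api": "jog_arm", "payload": {"plan": [{"tx":0,"ty":0,"tz":0,"wx":0,"wy":0,"wz":0,"claw":0.3},{"tx":0,"ty":0,"tz":0,"wx":0,"wy":0,"wz":0,"claw":0.3},{"tx":0,"ty":0,"tz":0,"wx":0,"wy":0,"wz":0,"claw":0.3},{"tx":0,"ty":0,"tz":0,"wx":0,"wy":0,"wz":0,"claw":0.3},{"tx":0,"ty":0,"tz":0,"wx":0,"wy":0,"wz":0,"claw":0.3},{"tx":0,"ty":0,"tz":-0.1,"wx":0,"wy":0,"wz":0,"claw":0.3},{"tx":0,"ty":0,"tz":-0.35,"wx":0,"wy":0,"wz":0,"claw":0.3},{"tx":0,"ty":0,"tz":-0.4,"wx":0,"wy":0,"wz":0,"claw":0.3},{"tx":0,"ty":0,"tz":-0.4,"wx":0,"wy":0,"wz":0,"claw":0.3},{"tx":0,"ty":0,"tz":-0.4,"wx":0,"wy":0,"wz":0,"claw":0.3}]}}

```text
clock: 23.25
eef_pos: [487.1, 154.0, 128.4]
tool_rot: [3.14, -0.001, 1.431]
force: [-0.0, 0.4, 0.1]
width: 59.9
gripper_force: 0.0
```

```bash
python3 -c "
from h import *
go(658,90.9,120,4)"
```

```text
clk 23.25 pos [487.1 154.  128.4] cur -8.0 t [-0.129   0.5932  0.0288] wz -0.1332 or 1.867 q7 -0.11 w 59.9
```

Request:
{"api": "jog_arm", "payload": {"plan": [{"tx":-0.129,"ty":0.593,"tz":0.029,"wx":0,"wy":0,"wz":-0.133,"claw":0.3},{"tx":-0.129,"ty":0.593,"tz":0.029,"wx":0,"wy":0,"wz":-0.133,"claw":0.3},{"tx":-0.129,"ty":0.593,"tz":0.029,"wx":0,"wy":0,"wz":-0.133,"claw":0.3},{"tx":-0.129,"ty":0.593,"tz":0.029,"wx":0,"wy":0,"wz":-0.133,"claw":0.3},{"tx":-0.129,"ty":0.593,"tz":0.029,"wx":0,"wy":0,"wz":-0.133,"claw":0.3},{"tx":-0.129,"ty":0.593,"tz":0.029,"wx":0,"wy":0,"wz":-0.133,"claw":0.3},{"tx":-0.129,"ty":0.593,"tz":0.029,"wx":0,"wy":0,"wz":-0.133,"claw":0.3},{"tx":-0.129,"ty":0.593,"tz":0.029,"wx":0,"wy":0,"wz":-0.133,"claw":0.3}]}}

```text
clock: 24.05
eef_pos: [656.0, 91.6, 118.3]
tool_rot: [-3.14, -0.001, 1.641]
force: [-0.1, -0.9, 0.0]
width: 60.0
gripper_force: 0.0
```

```bash
python3 -c "
from h import *
p=ctrl.get_image('scene')
go(658,90.9,27,4)
cv2.imwrite('pics/i.png',cv2.resize(p['img'][120:300,250:450,::-1],(600,540),interpolation=cv2.INTER_CUBIC))"
```

```text
clk 24.1 pos [656.4  91.5 118.6] cur 4.0 t [-0.0026  0.0056  0.3054] wz 0.0003 or -2.0 q7 0.14 w 59.8
```

View pics/i.png

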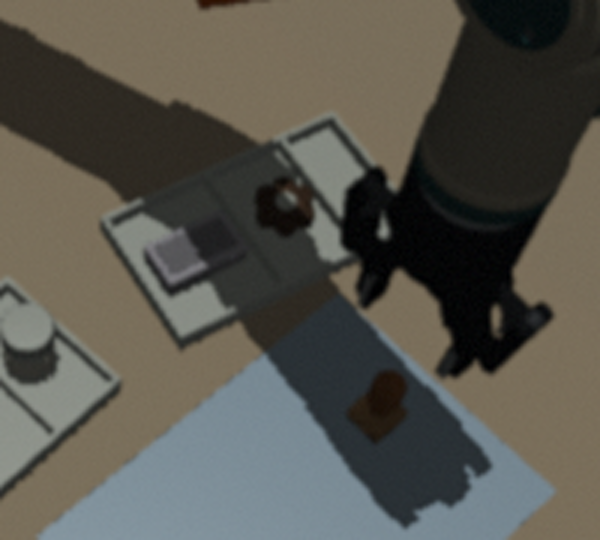

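The flower is in the middle compartment at (283,205). The stamp, at (380,405), is under the open gripper.

Request:
{"api": "jog_arm", "payload": {"plan": [{"tx":-0.003,"ty":0.006,"tz":0.1,"wx":0,"wy":0,"wz":0,"claw":0.3},{"tx":-0.003,"ty":0.006,"tz":0.22,"wx":0,"wy":0,"wz":0,"claw":0.3},{"tx":-0.003,"ty":0.006,"tz":0.305,"wx":0,"wy":0,"wz":0,"claw":0.3},{"tx":-0.003,"ty":0.006,"tz":0.305,"wx":0,"wy":0,"wz":0,"claw":0.3},{"tx":-0.003,"ty":0.006,"tz":0.305,"wx":0,"wy":0,"wz":0,"claw":1},{"tx":-0.003,"ty":0.006,"tz":0.305,"wx":0,"wy":0,"wz":0,"claw":1},{"tx":-0.003,"ty":0.006,"tz":0.305,"wx":0,"wy":0,"wz":0,"claw":1},{"tx":-0.003,"ty":0.006,"tz":0.305,"wx":0,"wy":0,"wz":0,"claw":1},{"tx":-0.003,"ty":0.006,"tz":0.305,"wx":0,"wy":0,"wz":0,"claw":1},{"tx":-0.003,"ty":0.006,"tz":0.305,"wx":0,"wy":0,"wz":0,"claw":1},{"tx":-0.003,"ty":0.006,"tz":0.305,"wx":0,"wy":0,"wz":0,"claw":1}]}}

```text
clock: 25.2
eef_pos: [660.8, 89.8, 29.4]
tool_rot: [3.138, -0.001, 1.64]
force: [-1.1, 0.5, 7.1]
width: 22.1
gripper_force: 58.8
```

Request:
{"api": "jog_arm", "payload": {"plan": [{"tx":0,"ty":0,"tz":-0.1,"wx":0,"wy":0,"wz":0,"claw":1},{"tx":0,"ty":0,"tz":-0.25,"wx":0,"wy":0,"wz":0,"claw":1},{"tx":0,"ty":0,"tz":-0.3,"wx":0,"wy":0,"wz":0,"claw":1},{"tx":0,"ty":0,"tz":-0.3,"wx":0,"wy":0,"wz":0,"claw":1},{"tx":0,"ty":0,"tz":-0.3,"wx":0,"wy":0,"wz":0,"claw":1}]}}

```text
clock: 25.7
eef_pos: [658.8, 89.7, 117.0]
tool_rot: [-3.141, -0.0, 1.64]
force: [-1.0, -0.1, -0.5]
width: 22.2
gripper_force: 58.8
```

```bash
python3 -c "
from h import *
go(496.3,211.4,120,-8)"
```

```text
clk 25.7 pos [658.8  89.7 117. ] cur 4.0 t [ 0.442  -0.5125 -0.0097] wz 0.1329 or -1.867 q7 0.14 w 22.2
```

Request:
{"api": "jog_arm", "payload": {"plan": [{"tx":0.442,"ty":-0.512,"tz":-0.01,"wx":0,"wy":0,"wz":0.133,"claw":1},{"tx":0.442,"ty":-0.512,"tz":-0.01,"wx":0,"wy":0,"wz":0.133,"claw":1},{"tx":0.442,"ty":-0.512,"tz":-0.01,"wx":0,"wy":0,"wz":0.133,"claw":1},{"tx":0.442,"ty":-0.512,"tz":-0.01,"wx":0,"wy":0,"wz":0.133,"claw":1},{"tx":0.442,"ty":-0.512,"tz":-0.01,"wx":0,"wy":0,"wz":0.133,"claw":1},{"tx":0.442,"ty":-0.512,"tz":0.15,"wx":0,"wy":0,"wz":0.133,"claw":1},{"tx":0.442,"ty":-0.512,"tz":0.15,"wx":0,"wy":0,"wz":0.133,"claw":1},{"tx":0.442,"ty":-0.512,"tz":0.15,"wx":0,"wy":0,"wz":0.133,"claw":1},{"tx":0.442,"ty":-0.512,"tz":0.15,"wx":0,"wy":0,"wz":0.133,"claw":1}]}}

```text
clock: 26.6
eef_pos: [498.1, 210.6, 73.1]
tool_rot: [3.14, -0.0, 1.43]
force: [-0.3, -0.9, 0.3]
width: 22.3
gripper_force: 59.0
```

```bash
python3 -c "
from h import *
p=ctrl.get_image('scene')
go(496.3,211.4,33,-8)
cv2.imwrite('pics/j.png',cv2.resize(p['img'][100:260,270:450,::-1],(675,600),interpolation=cv2.INTER_CUBIC))"
```

```text
clk 26.65 pos [498.3 210.9  73.5] cur -8.1 t [ 0.0005 -0.007   0.1351] wz -0.0009 or 1.999 q7 -0.17 w 22.4
```

View pics/j.png

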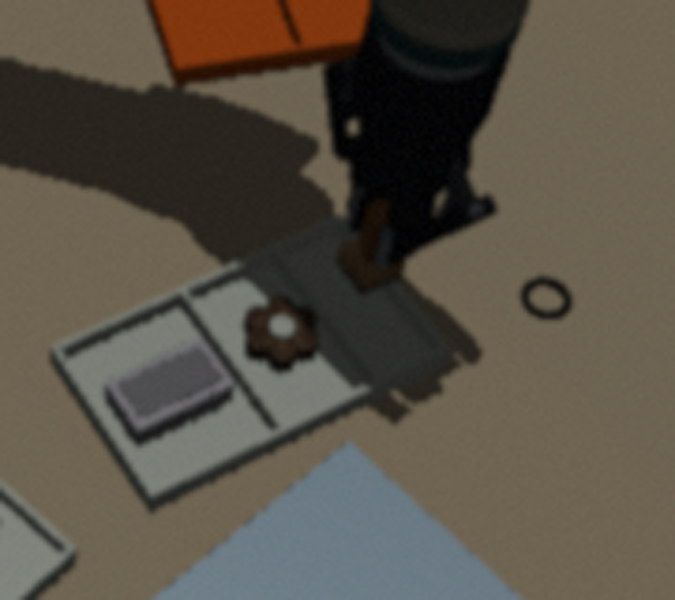

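The stamp is upright at (372,250) over the smallest compartment. I'll lower it, release and rise.

Request:
{"api": "jog_arm", "payload": {"plan": [{"tx":0,"ty":-0.007,"tz":0.05,"wx":0,"wy":0,"wz":0,"claw":1},{"tx":0,"ty":-0.007,"tz":0.1,"wx":0,"wy":0,"wz":0,"claw":1},{"tx":0,"ty":-0.007,"tz":0.133,"wx":0,"wy":0,"wz":0,"claw":1},{"tx":0,"ty":-0.007,"tz":0.133,"wx":0,"wy":0,"wz":0,"claw":1},{"tx":0,"ty":-0.007,"tz":0.133,"wx":0,"wy":0,"wz":0,"claw":1}]}}

```text
clock: 27.15
eef_pos: [495.7, 211.5, 33.1]
tool_rot: [3.14, -0.001, 1.43]
force: [0.7, 0.4, -0.2]
width: 22.4
gripper_force: 61.4
```

Request:
{"api": "jog_arm", "payload": {"plan": [{"tx":0,"ty":0,"tz":0,"wx":0,"wy":0,"wz":0,"claw":0.35},{"tx":0,"ty":0,"tz":0,"wx":0,"wy":0,"wz":0,"claw":0.35},{"tx":0,"ty":0,"tz":0,"wx":0,"wy":0,"wz":0,"claw":0.35},{"tx":0,"ty":0,"tz":0,"wx":0,"wy":0,"wz":0,"claw":0.35},{"tx":0,"ty":0,"tz":0,"wx":0,"wy":0,"wz":0,"claw":0.35},{"tx":0,"ty":0,"tz":-0.1,"wx":0,"wy":0,"wz":0,"claw":0.3},{"tx":0,"ty":0,"tz":-0.5,"wx":0,"wy":0,"wz":0,"claw":0.3},{"tx":0,"ty":0,"tz":-0.5,"wx":0,"wy":0,"wz":0,"claw":0.3},{"tx":0,"ty":0,"tz":-0.5,"wx":0,"wy":0,"wz":0,"claw":0.3},{"tx":0,"ty":0,"tz":-0.5,"wx":0,"wy":0,"wz":0,"claw":0.3}]}}

```text
clock: 28.15
eef_pos: [497.1, 212.3, 185.7]
tool_rot: [3.136, -0.004, 1.431]
force: [0.6, 0.7, -1.2]
width: 59.9
gripper_force: 0.0
```

Request:
{"api": "jog_arm", "payload": {"plan": [{"tx":0.8,"ty":-0.5,"tz":0,"wx":0,"wy":0,"wz":0,"claw":0.3},{"tx":0.8,"ty":-0.5,"tz":0,"wx":0,"wy":0,"wz":0,"claw":0.3},{"tx":0.8,"ty":-0.5,"tz":0,"wx":0,"wy":0,"wz":0,"claw":0.3},{"tx":0.8,"ty":-0.1,"tz":0,"wx":0,"wy":0,"wz":0,"claw":0.3},{"tx":0.8,"ty":-0.1,"tz":0,"wx":0,"wy":0,"wz":0,"claw":0.3},{"tx":0.8,"ty":-0.1,"tz":0,"wx":0,"wy":0,"wz":0,"claw":0.3},{"tx":0.8,"ty":-0.1,"tz":0,"wx":0,"wy":0,"wz":0,"claw":0.3}]}}

```text
clock: 28.85
eef_pos: [498.6, 456.5, 179.7]
tool_rot: [-3.141, 0.0, 1.434]
force: [-1.3, -0.1, -0.1]
width: 59.9
gripper_force: 0.0
```

```bash
python3 - <<'E'
from h import *
p=ctrl.get_image('scene');q=ctrl.get_image('top')
cv2.imwrite('pics/k.png',cv2.convertScaleAbs(np.hstack([cv2.resize(p['img'][120:340,130:400,::-1],(490,400)),cv2.resize(q['img'][150:260,160:370,::-1],(310,400)) ]),alpha=1.4))
for n,e in {'long_plaque':(484.2,-156.3),'glue_pot':(473.5,-79.1),'tin':(476.7,71.8),'flower_plaque':(487.9,152),'stamp':(496.3,211.4),'square_plaque':(473.5,-380.8)}.items():
    for c,P in(('scene',p),('top',q)):
        u=proj(P,np.array([[*e,15.]]))[0]
        L=[a for a in ctrl.trace(P,n) if np.hypot(*(np.array(a['extent'][:2])-u))<20]
        if L:
            z=0 if n[:2]=='sq' else 4
            m=L[0]['pixels'];v,uu=np.nonzero(m);d=P['depth'][m]
            X=R.from_euler('xyz',P['orientation']).apply(np.c_[(uu-P['cx'])/P['fx'],(v-P['cy'])/P['fy'],np.ones(len(v))]*d[:,None])+P['position']
            print(n,c,*fit(n,[(P,m)],e,z),'topz',np.percentile(X[d>0,2],[50,90]).round(1))
E
```

```text
long_plaque top [ 482.2 -159.3] 8.4 0.834 topz [17.2 19.8]
glue_pot scene [469.8 -78.4] 28.8 0.932 topz [54.9 58.3]
glue_pot top [471.  -80.4] 3.1 0.952 topz [52.5 55.1]
tin scene [477.7  73.4] 172.5 0.906 topz [26.9 29.2]
tin top [477.5  70.9] 172.8 0.909 topz [22.9 25.3]
flower_plaque scene [483.7 157.8] 48.4 0.862 topz [21.  23.2]
flower_plaque top [484.8 153.7] 48.9 0.87 topz [16.5 18.8]
stamp scene [492.5 217. ] 75.2 0.887 topz [25.7 64.9]
stamp top [492.6 211.6] 172.6 0.885 topz [21.6 61.2]
square_plaque scene [ 472.4 -379.4] 45.0 0.808 topz [16.7 18.6]
square_plaque top [ 474.9 -382.5] 44.8 0.802 topz [13.4 15.6]
```

View pics/k.png

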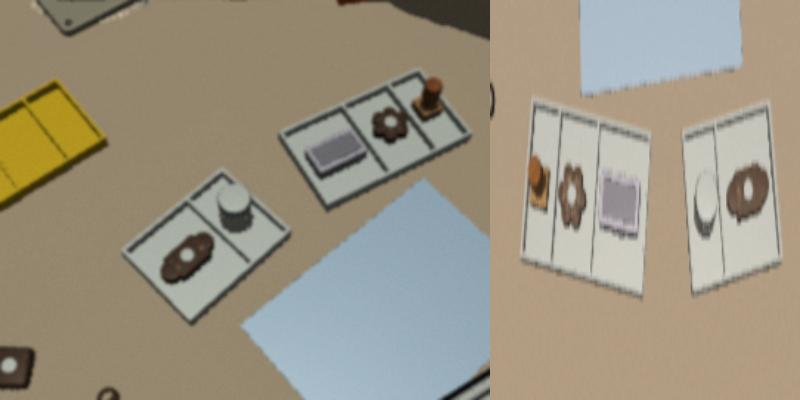

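The picture shows every item flat and upright in its own compartment. Heights from the top camera come out near the expected 18, 54, 24, 18 and 62 mm. The square plaque hasn't moved, and the gripper is clear of everything.

```bash
python3 -c "
from cell import ctrl
print(ctrl.finish_job())"
```

```text
the job is handed in; nothing more can be done
None
```

Both kits are made up and the job is handed in at about 29 s on the robot's clock; the last pictures showed each item upright and flat in its compartment and the square plaque where it started.

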